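# Draw-latch a tool case shut

### The job

The tool case on the green mat is standing with its lid slightly ajar: catch the loop of its draw latch under the keeper's hook on the lid, then swing the lever back past centre until it lies fully home, so that the latch holds the lid tightly shut. Work gently, without forcing the latch or the case, and leave the other things on the table where they are.

Things in the scene. Friction and masses are not known exactly. Their poses are not given: they have to be found in the camera images.
- case: Black plastic tool case stood on its hinge edge, 240 wide, 145 deep, 110 high; heavy, it does not move. Origin: on the table under the seam, mid width; z up, +x across the seam from the fixed half (x -95 to 0) to the lid (0 to 50), roughly away from the robot. The latch is at y = 0 on the top: lever and loop on the fixed half, on a boss 26 wide, 22 high; keeper on the lid.
- lid: The lid, 50 thick, hinged along its bottom edge. Origin: on that hinge, mid width, 8 above the table; axes as the case's when shut. The stiff hinge stays where it is left (about 3 N at the top moves it); its top starts 2 to 6 ajar and must be drawn shut by the latch.
- lid_edge (a point): Top of the lid's seam edge, mid width, 102 above the lid's origin. In the case's frame its x is the gap still open (0 = shut).
- keeper_seat (a point): Nominal centre of the loop's crossbar when hooked in the steel keeper: 17 above the lid's top, at x = 18 of the lid. The real keeper sits in slotted holes, up to 5 higher or lower than read: feel for it. It is 16 wide: a neck whose far (+x) face is 2.5 to the -x side of this point, a lip on top of it, and below a flat ledge 2.5 under this point that runs 19 to +x.
- keeper_lip (a point): Nominal tip of the keeper's lip at its underside (same 5 of doubt in height): 3 to +x of the seat and 5 above it. The lip is 4 thick above this. The bar has to go down beyond the lip to the ledge, then back towards -x under the lip until it meets the neck.
- bail_bar (a point): Centre of the loop's round steel crossbar (along y, 5 thick). Its x points from the loop's pivot out to the bar, z to the loop's upper side. At each end of the bar stands a flat finger tab (outer faces 42 apart; x -13 to 5, z -5 to 17 from the bar): pinch the loop across both tabs; in a light pinch (about 12 N) it can turn between the fingers. It starts raised over the keeper.
- bail: The wire loop itself, 34 wide inside. Origin at its pivot pin, which is 18 along the lever from the lever's pivot; the bar is 53.6 out along the loop's x. Sprung: it stretches up to 8, about 9 N per mm. Loop and lever stay where they are left.
- lever_angle (a joint): Angle of the lever, rad: 0 = fully home, flat on the boss, pointing to the case's -x; 1.57 upright; limit 2.2. Dead centre is at 0.1 to 0.35; below that the spring holds it down; push it on until home. It starts at 1.55 to 1.9. Pushing it over at 44 from the pivot takes up to some 10 N; home is a hard stop.
- lever: The steel lever with the loop on it. Origin on its pivot; it runs 54 along its own -x, z out of its upper face.
- lever_pivot (a point): The lever's pivot axis (along y), at x = -20, z = 136 in the case's frame.
- lever_end (a point): Point on the lever's upper face 46 from the pivot; the steel lever is 22 wide, 4 thick, 54 long, the last 8 curled up by about 3. The upper face looks up when home and towards the keeper when upright: push on it.
- screwdriver: Black-handled screwdriver, 200 long, lying on the table on the robot's side of the case. Not needed; leave it alone. Origin under its middle.
- socket: Black stepped round nosepiece, 48 across, 34 high, standing beside the case. Not needed; leave it alone. Origin under its middle.
- phone: Black phone, 75 x 150 x 9, lying flat. Not needed; leave it alone. Origin under its middle.
- cup: Brown card coffee cup, 76 across, 95 high. Not needed; leave it alone. Origin under its middle.
- pliers: Wire pliers with blue grips, about 165 long, lying flat. Not needed; leave it alone. Origin under its middle.
- jar: Small clear jar with a white cap, 48 across, 55 high. Not needed; leave it alone. Origin under its middle.
- ruler: Steel ruler, 200 x 28 x 4, lying flat on the far side of the case. Not needed; leave it alone. Origin under its middle.

How it is judged:
By the outcome, as a careful person would: the job done as asked, in the order asked, and still so for the second after the job is handed in, with the robot touching nothing.
It also fails if it takes over 51 s, if anything falls off the work surface, if the arm or the gripper's body presses on something with over 40 N, if the wrist force passes 120 N, or if a joint passes its speed limit or range.

### The arm

A 6-joint arm with a two-finger parallel gripper is mounted at the origin on the work surface. World frame = base frame: x ahead of the robot, y to its left, z up, the work surface at z = 0. Lengths are in mm, angles in rad, forces in N, time in s.
With the tool pointing down it reaches from about 275 to 825 mm from the base axis. Payload 5.2 kg.
Tool frame: the origin (TCP) lies between the finger pads; the fingertips stand 8 mm ahead of it and the grasp point (between the pads) lies 11 mm behind it; z points along the fingers, y is the line along which they close (so a half turn about z gives the same grasp; the last joint's range is limited). The gripper opens to 93 mm and grips with 3 to 60 N. Pads are 15 mm wide; open, the fingers measure 128 mm over their backs; the gripper's body (75 mm by 188 mm) begins 65 mm behind the grasp point.
Start: joints at [-1.447, 0.259, 1.535, -0, 1.348, -0.203], TCP at [176.579, -520.889, 226.653] pointing down, gripper open.
Joint ranges: [-3.14, 3.14], [-0.91, 2.08], [0.19, 2.58], [-1.22, 4.36], [0.22, 2.71], [-3.12, 3.12]. Speed limits (rad/s): [2.57, 2.57, 3.14, 3.14, 3.14, 3.14].

### API

Orientations are given as [roll, pitch, yaw] about the fixed x, y, z axes, in that order (R = Rz(yaw) Ry(pitch) Rx(roll)).
In Python, from cell import ctrl gives the robot as it stands.
- The arm moves only by the tool arm_command, never from a script. Its argument "plan" is a list of rows, each a list of 3 entries, a list of its own where there are three numbers: the closure, from -1 (fully open) to 1 (shut), then the shift along the tool's x, y, z in cm, then the turn about the tool's z in degrees. In form: [[jaw, [dx, dy, dz], yaw], ...]. A call has 1 to 10 rows; each row shifts and turns the commanded pose from where the row before left it, along the tool's axes as they then stand; what a row does not reach is not made up. A row lasts 1/8 s, in which the tool goes at most 62.5 mm and 10.7 degrees, less where a joint would pass 70% of its speed; a pose out of reach is approached as far as the arm can. A call with a gripper value outside its range is refused whole. The fingers move at their own pace and stop on an object; the grip force is fixed at half the most. Time passes only in rows, so rows that do not move let the fingers close. It gives the time, the measured TCP pose, the force, the opening and the grip force at its end, in the units of the state.
- ctrl.sense(): the state, without advancing time (a new reading comes with each control period).
- ctrl.camera(name): name is "scene" or "top"; returns a dict with "frame" (420x560x3 uint8, red, green, blue), "range_z" (420x560 float32, mm along the optical axis (not along the pixel's ray), 0 where there is no reading), "fov_y" (degrees; the focal length in pixels is half the picture's height over the tangent of half this angle, whatever the lens; pixels are square), "cx", "cy" (the principal point, pixels), "pose" (4x4, takes a point from camera to world coordinates). Camera axes: x right, y down, z forward; pixel columns grow to the right and rows downward; lengths in mm; the calibration is good to about 2 mm. A picture is of the moment at which its call begins.
- ctrl.finish_job(): hands the job in; it is judged then, once.
The state is a dict: "clock": time; "q": joint angles; "qd": joint speeds; "joint_efforts": joint torques, N m; "tcp_pos": TCP position; "ee_rot": TCP orientation; "force": force on the tool from outside, world axes, zero at the start; "wrist_torque": the same for the moment, N m; "width": finger opening in mm; "grasp_force": force on a finger pad.
Only numpy, scipy, OpenCV 4.12 (cv2) and the standard library are available. Lean on these libraries where they do the work, as an engineer would, in place of code of your own. Each camera call takes 0.05 s, during which the arm holds its last target. There are 200 camera calls.

## Working session

There is one attempt and no reset: what is moved stays moved. The work goes in short steps, Python scripts to look and compute and a tool call to move; the robot and the scene stay as the last step left them, time stands still between calls to the robot, and variables do not carry over. Pictures are saved under pics/ and viewed, at most 10 in all, crops included, and the job is handed in when it is done.

Besides the shell and the picture viewer there is one more tool, called as name(argument=value, ...), one argument or row to a line, values as JSON. arm_command: Moves the arm, as the interface text tells. Its arguments: {"type":"object","properties":{"plan":{"type":"array","items":{"type":"array"}}},"required":["plan"]}

```bash
mkdir -p pics; ls; cat > h.py <<'E'
import numpy as np, cv2
from cell import ctrl
def cam(n,save=None):
    c=ctrl.camera(n)
    c['f']=210/np.tan(np.radians(c['fov_y'])/2)
    if save: cv2.imwrite('pics/'+save,c['frame'][:,:,::-1])
    return c
def pts(c):
    z=c['range_z'].astype(float);v,u=np.mgrid[:420,:560]
    P=np.stack([(u-c['cx'])/c['f']*z,(v-c['cy'])/c['f']*z,z],-1)
    W=P@c['pose'][:3,:3].T+c['pose'][:3,3]; W[z==0]=np.nan
    return W
E
python3 - <<'E'
from h import *
a=cam('scene','s0.png');b=cam('top','t0.png')
for n,c in(('s',a),('t',b)):
    np.savez(n+'0.npz',W=pts(c),fr=c['frame'],pose=c['pose'],f=c['f'],c=(c['cx'],c['cy']));print(c['f'],c['cx'],c['cy'],c['pose'].round(3).tolist())
s=ctrl.sense();print({k:np.round(v,3).tolist() for k,v in s.items()})
E
```

```text
pics
428.1766934849529 277.3414958653221 206.60594133759196 [[-0.749, 0.393, -0.534, 1170.647], [0.663, 0.44, -0.606, 711.0], [-0.003, -0.807, -0.59, 719.582], [0.0, 0.0, 0.0, 1.0]]
496.1910045441389 288.4984489321664 207.43282026924066 [[-0.03, -0.996, 0.086, 451.564], [-1.0, 0.03, -0.002, 89.991], [-0.0, -0.086, -0.996, 1411.581], [0.0, 0.0, 0.0, 1.0]]
{'clock': 0.1, 'q': [-1.447, 0.259, 1.536, 0.0, 1.348, -0.203], 'qd': [0.001, -0.002, -0.001, -0.001, 0.001, 0.003], 'joint_efforts': [0.002, -43.821, -28.464, 0.072, 0.036, -0.0], 'tcp_pos': [176.503, -520.399, 225.913], 'ee_rot': [-3.14, -0.0, 0.327], 'force': [0.254, 0.384, 0.018], 'wrist_torque': [-0.07, 0.022, 0.013], 'grasp_force': 0.0, 'width': 92.861}
```

View pics/s0.png

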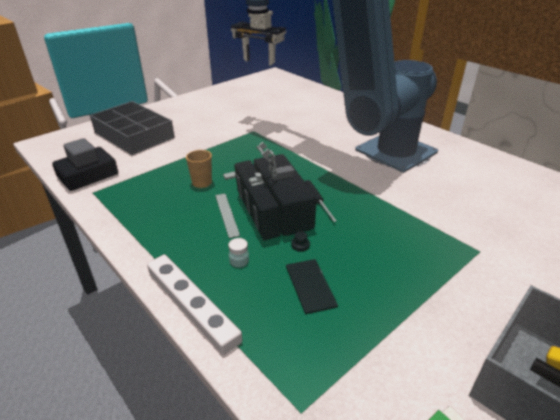

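View pics/t0.png

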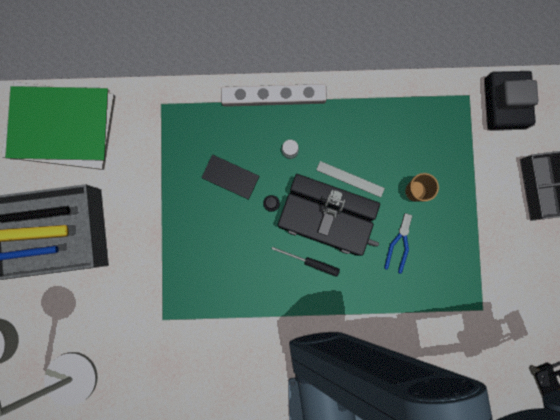

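The scene view shows the case at about (275,195) with its latch near (265,165). In the top view the case spans (278–380, 175–255) and the latch is near (332,207). Next I'll crop in closer and fit the case frame.

```bash
python3 - <<'E'
from h import *
s=np.load('s0.npz');t=np.load('t0.npz')
a=cv2.resize(s['fr'][130:245,215:345],None,fx=4.4,fy=4.4,interpolation=3)
b=cv2.resize(t['fr'][165:265,270:390],None,fx=5,fy=5,interpolation=3)
cv2.imwrite('pics/s1.png',a[:,:,::-1]);cv2.imwrite('pics/t1.png',b[:,:,::-1])
W=t['W'];m=(abs(W[...,2]-110)<8);m[:165]=0;m[265:]=0;m[:,:270]=0;m[:,390:]=0
P=W[m];print(len(P),np.median(P[:,2]));r=cv2.minAreaRect(P[:,:2].astype(np.float32));print(r,cv2.boxPoints(r))
for n,w in(('s',s['W']),('t',W)):
    c=np.array(r[0]);k=(w[...,2]>116)&(w[...,2]<230)&(np.hypot(w[...,0]-c[0],w[...,1]-c[1])<90)
    v,u=np.nonzero(k);print(n,k.sum(),w[k][:,2].max());np.savez(n+'k.npz',p=w[k],uv=np.c_[u,v])
E
```

```text
4431 109.19348164060034
((543.4228515625, -18.822113037109375), (240.1133575439453, 150.66102600097656), 68.75123596191406) [[ 429.70294  -103.415695]
 [ 570.1214   -158.01796 ]
 [ 657.14276    65.77147 ]
 [ 516.7243    120.37373 ]]
s 549 212.29588093469903
t 471 211.81206649758292
```

View pics/s1.png

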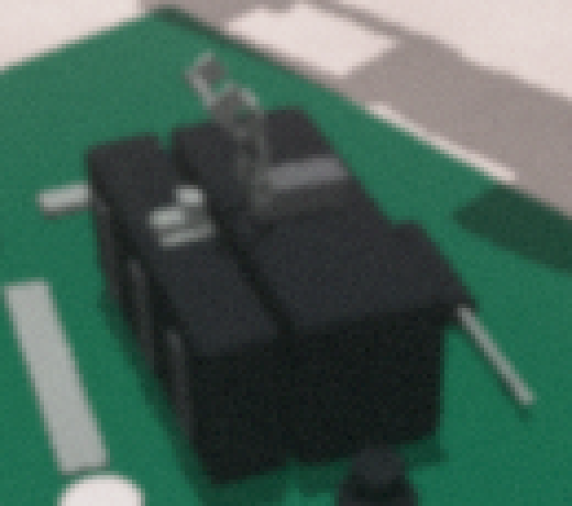

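View pics/t1.png

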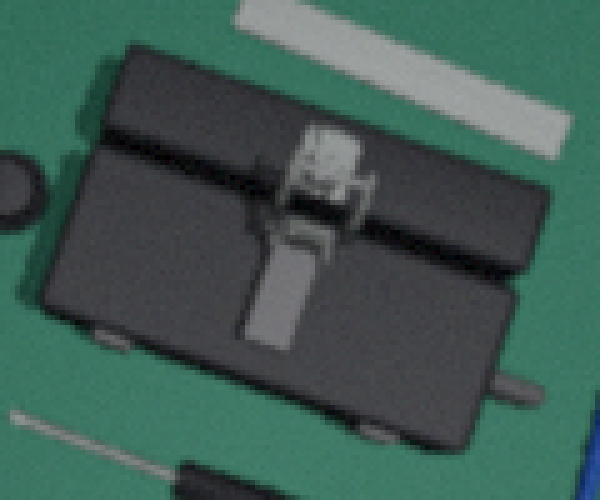

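The zoomed views show the raised lever and loop, with the tabs at crop (210,75) and (235,105) in the scene view, over the keeper at (185,220). The top view shows the loop's tabs at about (290,190) and (365,195), and the keeper at (330,165). Next I'll put the raised points into the case frame.

```bash
cat >> h.py <<'E'
YAW=np.radians(-21.25); O=np.array([561.8,-25.9,0])
RC=np.array([[np.cos(YAW),-np.sin(YAW),0],[np.sin(YAW),np.cos(YAW),0],[0,0,1]])
tocase=lambda p:(p-O)@RC
toworld=lambda p:np.asarray(p)@RC.T+O
E
python3 - <<'E'
from h import *
t=np.load('t0.npz');W=tocase(t['W'])
# edges of case along depth & width
top=abs(W[...,2]-109)<6
for y0 in(-90,-60,60,90):
    k=top&(abs(W[...,1]-y0)<12)&(abs(W[...,0])<130);x=np.sort(W[k][:,0]);d=np.diff(x);i=d.argmax();print(y0,x[0],x[-1],'gap',x[i],x[i+1])
for x0 in(-80,-60,25,35):
    k=top&(abs(W[...,0]-x0)<8)&(abs(W[...,1])<150);y=W[k][:,1];print(x0,y.min(),y.max())
for n in 'st':
    d=np.load(n+'k.npz');p=tocase(d['p'])
    print(n)
    for lo in range(116,216,6):
        q=p[(p[:,2]>=lo)&(p[:,2]<lo+6)]
        if len(q):print(lo,len(q),'x',np.percentile(q[:,0],[0,10,50,90,100]).round(0),'y',np.percentile(q[:,1],[0,10,50,90,100]).round(0))
E
```

```text
-90 -95.02160404236986 54.20005097156749 gap -2.3916427530585023 5.244136564249479
-60 -94.89504144178186 55.556144235270295 gap -1.2262624795636656 5.661023839403529
60 -94.79750567536426 54.977200717431636 gap -1.6785648024700899 6.023046788999568
90 -95.0251555480033 55.382523878769135 gap -1.3424193109133649 6.283776384904514
-80 -118.68208195455652 119.99140573403575
-60 -119.87937389925038 119.5976790031085
25 -119.21444420565338 119.89687666491784
35 -119.11500412296917 119.89687666491784
s
116 91 x [-73. -55.  17.  40.  44.] y [-10.  -4.   9.  14.  16.]
122 58 x [-73. -67. -33.  19.  45.] y [-15.  -1.  12.  14.  16.]
128 124 x [-76. -68. -41.  21.  28.] y [-13.  -8.   4.  15.  17.]
134 46 x [-74. -61. -32. -14.  21.] y [-11.  -9.   8.  17.  17.]
140 20 x [-24. -22. -18. -14. -13.] y [-13. -12.  12.  16.  19.]
146 4 x [-18. -18. -16. -16. -16.] y [-12.  -5.  13.  14.  15.]
152 6 x [-23. -22. -19. -15. -14.] y [ 9. 13. 20. 22. 22.]
158 13 x [-22. -21. -19. -14. -12.] y [-17.  -7.  11.  22.  23.]
164 16 x [-20. -19. -17. -11.  -9.] y [-18. -16.   2.  22.  24.]
170 19 x [-20. -19
[... 804 characters left out ...]
46 5 x [-23. -23. -23. -22. -21.] y [-11.  -9.  -1.   5.   7.]
152 8 x [-23. -23. -21. -19. -18.] y [-16. -13.   1.  18.  20.]
158 19 x [-23. -22. -18. -15. -14.] y [-21. -20.  10.  17.  21.]
164 14 x [-23. -22. -15. -11. -11.] y [-22. -19.   6.  21.  23.]
170 16 x [-22. -17.  -9.  -5.   0.] y [-20. -19.   0.  21.  22.]
176 9 x [-22. -22. -21.  -2.   2.] y [-17. -17.   3.  21.  22.]
182 15 x [-22. -21. -19. -16.   4.] y [-17.  -8.  -2.   5.   8.]
188 14 x [-20. -19. -17. -15. -15.] y [-11. -10.  -1.   9.  10.]
194 18 x [-10.  -8.  10.  13.  14.] y [-20. -15.  -1.  19.  21.]
200 32 x [-8. -5. 11. 14. 17.] y [-20. -19.   1.  20.  21.]
206 18 x [-5. -4.  1.  7. 10.] y [-21. -20. -17.  19.  20.]
```

arm_command(
  plan=[
    [-1, [4.4, -2.85, -1.0], 0],
    [-1, [4.4, -2.85, -1.0], 0],
    [-1, [4.4, -2.85, -1.0], 0],
    [-1, [4.4, -2.85, -1.0], 0],
    [-1, [4.4, -2.85, 0], 0],
    [-1, [4.4, -2.85, 0], 0],
    [-1, [4.4, -2.85, 0], 0],
    [-1, [4.4, -2.85, 0], 0],
    [-1, [4.4, -2.85, 0], 0],
    [-1, [4.4, -2.85, 0], 0],
  ],
)

```text
clock: 1.35
tcp_pos: [502.5, -108.1, 266.4]
ee_rot: [-3.141, 0.0, 0.327]
force: [0.5, -0.6, -0.2]
width: 92.9
grasp_force: 0.0
```

```bash
python3 - <<'E'
from h import *
for n in 'st':
    d=np.load(n+'k.npz');p=tocase(d['p']);k=(p[:,0]>8)&(p[:,2]<160)&(abs(p[:,1])<14)
    q=p[k];q=q[q[:,0].argsort()];print(n,q.round(0).astype(int).tolist())
E
```

```text
s [[16, 8, 129], [16, 8, 132], [16, 8, 117], [16, 9, 127], [16, 9, 124], [16, -6, 134], [17, 11, 122], [17, 4, 133], [18, 7, 126], [18, 7, 132], [18, 7, 129], [19, 8, 121], [19, 8, 118], [19, 9, 125], [19, 2, 136], [19, 3, 133], [20, -4, 132], [20, 6, 129], [20, 5, 116], [21, 6, 123], [21, 8, 127], [21, 9, 134], [21, 8, 121], [22, 2, 133], [22, 1, 120], [22, -4, 133], [23, 5, 120], [23, 6, 133], [23, 6, 127], [24, -1, 122], [24, -9, 130], [24, 1, 133], [24, 9, 132], [24, 9, 119], [25, 2, 121], [25, 3, 131], [25, 10, 117], [26, -4, 121], [26, 5, 120], [26, -1, 132], [26, 7, 118], [26, 8, 132], [27, 0, 121], [27, 8, 117], [27, -6, 133], [28, 3, 129], [28, -5, 130], [28, 5, 133], [28, 4, 120], [28, -4, 122], [29, -2, 120], [30, -8, 120], [30, 9, 121], [30, 9, 118], [31, 6, 122], [32, -2, 121], [32, 7, 117], [32, -10, 119], [33, 10, 122], [33, -6, 118], [33, 3, 121], [34, 4, 118], [35, 7, 117], [35, 0, 120], [36, 11, 117], [36, -6, 119], [37, 5, 120], [37, -3, 118], [37, 7, 118], [38, -7, 119], [40, 7, 121], [40, 8, 119], [40, 0, 120], [41, -8, 119], [42, -5, 118], [42, 5, 121], [43, 0, 
[... 221 characters left out ...]
 132], [15, -3, 131], [16, 3, 129], [17, -5, 130], [18, 0, 128], [18, -8, 129], [19, 8, 119], [23, 8, 130], [23, 0, 130], [24, -3, 133], [24, 5, 130], [24, 3, 133], [25, -5, 132], [25, 7, 136], [26, 0, 127], [26, -8, 125], [26, -2, 130], [27, -4, 134], [27, 4, 128], [29, 1, 122], [29, -7, 122], [30, 7, 120], [30, -2, 119], [31, 4, 120], [32, -4, 117], [32, -7, 121], [32, 2, 117], [32, -1, 122], [33, 7, 119], [33, 5, 122], [33, -3, 123], [34, -6, 122], [35, 2, 117], [36, 0, 117], [36, 6, 116], [37, -3, 116], [37, -5, 119], [37, 1, 122], [38, -7, 119], [39, 7, 119], [39, 4, 121], [40, -4, 119], [41, -7, 118], [41, 2, 116], [41, -1, 119], [42, 5, 117], [43, -6, 119], [43, 3, 117], [44, 0, 117]]
```

arm_command(
  plan=[
    [-1, [4.3, -2.8, 0], 0],
    [-1, [4.3, -2.8, 0], 0],
    [-1, [0, 0, 0], 10],
    [-1, [0, 0, 0], 10],
    [-1, [0, 0, 0], 10],
    [-1, [0, 0, 0], 10],
    [-0.3, [0, 0, 0], 0],
    [-0.3, [0, 0, 0], 0],
  ],
)

```text
clock: 2.35
tcp_pos: [565.1, -29.1, 266.4]
ee_rot: [3.142, 0.001, -0.368]
force: [-0.2, -1.0, 0.0]
width: 77.5
grasp_force: 0.0
```

```bash
cat >> h.py <<'E'
def st():
    s=ctrl.sense();print('t',round(s['clock'],2),'case',tocase(np.array(s['tcp_pos'])).round(1),'yawerr',round(np.degrees(s['ee_rot'][2]-YAW),1),'Fcase',(np.array(s['force'])@RC).round(1),'w',round(s['width'],1),'g',round(s['grasp_force'],1))
E
python3 - <<'E'
from h import *
st()
E
```

```text
t 2.35 case [  4.3  -1.7 266.4] yawerr 0.2 Fcase [ 0.1 -1.   0. ] w 77.5 g 0.0
```

arm_command(
  plan=[
    [-0.25, [0.1, -0.2, 2.5], 0],
    [-0.25, [0, 0, 2.5], 0],
    [-0.25, [0, 0, 2.1], 0],
    [-0.25, [0, 0, 0], 0],
  ],
)

```text
clock: 2.85
tcp_pos: [565.7, -27.3, 194.0]
ee_rot: [3.141, 0.004, -0.369]
force: [-0.4, 0.6, 1.5]
width: 58.1
grasp_force: 0.0
```

```bash
python3 - <<'E'
from h import *
st()
c=cam('scene');W=tocase(pts(c));
cv2.imwrite('pics/s2.png',cv2.resize(c['frame'][110:240,200:340],None,fx=4.2,fy=4.2,interpolation=3)[:,:,::-1])
st()
E
```

```text
t 2.85 case [4.10e+00 1.00e-01 1.94e+02] yawerr 0.1 Fcase [-0.6  0.4  1.5] w 58.1 g 0.0
t 2.9 case [  5.1   0.2 195.3] yawerr 0.1 Fcase [0.5 0.  0. ] w 58.1 g 0.0
```

View pics/s2.png

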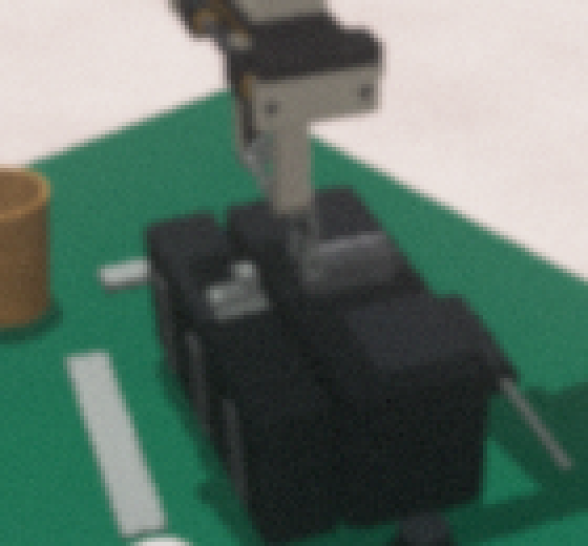

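The near finger is at crop (290,165), straddling the loop's tabs above the keeper at (240,290). I'll close lightly.

arm_command(
  plan=[
    [0.12, [0, 0, 0], 0],
    [0.12, [0, 0, 0], 0],
    [0.12, [0, 0, 0], 0],
  ],
)

```text
clock: 3.28
tcp_pos: [567.5, -27.7, 196.5]
ee_rot: [-3.141, -0.002, -0.371]
force: [0.0, 0.0, 2.7]
width: 42.2
grasp_force: 21.4
```

```bash
python3 - <<'E'
from h import *
st()
E
```

```text
t 3.27 case [  5.9   0.3 196.5] yawerr -0.0 Fcase [0.  0.  2.7] w 42.2 g 21.4
```

arm_command(
  plan=[
    [0.11, [0.5, 0, 0.15], 0],
    [0.11, [0.5, 0, 0.2], 0],
    [0.11, [0.5, 0, 0.4], 0],
    [0.11, [0.5, 0, 0.45], 0],
    [0.11, [0.4, 0, 0.5], 0],
    [0.11, [0.35, 0, 0.55], 0],
    [0.11, [0, 0, 0], 0],
  ],
)

```text
clock: 4.15
tcp_pos: [593.7, -38.0, 172.8]
ee_rot: [-3.141, -0.002, -0.372]
force: [4.7, -0.7, 0.7]
width: 41.7
grasp_force: 12.4
```

```bash
cat > look.py <<'E'
from h import *
import sys
st()
for n in('scene','top'):
    p=tocase(pts(cam(n)).reshape(-1,3));p=p[(abs(p[:,1])<26)&(p[:,0]>-80)&(p[:,0]<60)]
    k=(abs(p[:,1])<12)&(p[:,0]<5)&(p[:,2]>145)&(p[:,2]<200)&(p[:,0]>-78);q=p[k]
    for lo in range(145,200,8):
        r=q[(q[:,2]>=lo)&(q[:,2]<lo+8)]
        if len(r):print(n,lo,len(r),'x',np.median(r[:,0]).round(1),end=' | ')
    print()
E
python3 look.py
```

```text
t 4.15 case [ 34.1   0.3 172.8] yawerr -0.0 Fcase [4.6 1.1 0.7] w 41.7 g 12.4
scene 145 3 x -9.9 | scene 153 9 x -7.7 | scene 161 5 x -5.7 | scene 169 3 x -1.1 | scene 177 8 x 3.0 | 
top 145 21 x -15.9 | top 153 19 x -11.2 | top 161 20 x -6.5 | top 169 19 x -1.9 | top 177 18 x 2.2 |
```

arm_command(
  plan=[
    [0.11, [0.2, 0, 0.6], 0],
    [0.11, [0.15, 0, 0.6], 0],
    [0.11, [0.05, 0, 0.65], 0],
    [0.11, [0.05, 0, 0.65], 0],
    [0.11, [-0.05, 0, 0.45], 0],
    [0.11, [-0.05, 0, 0.45], 0],
    [0.11, [0, 0, 0], 0],
  ],
)

```text
clock: 5.12
tcp_pos: [595.1, -38.6, 138.3]
ee_rot: [3.141, 0.002, -0.371]
force: [2.9, 1.0, -2.6]
width: 42.1
grasp_force: 12.2
```

```bash
python3 look.py; python3 - <<'E'
from h import *
c=cam('scene');cv2.imwrite('pics/s3.png',cv2.resize(c['frame'][120:220,210:330],None,fx=5,fy=5,interpolation=3)[:,:,::-1])
E
```

```text
t 5.12 case [ 35.6   0.3 138.3] yawerr -0.0 Fcase [ 2.3  2.  -2.6] w 42.1 g 12.2
scene 145 1 x -16.6 | scene 153 8 x -7.6 | scene 161 4 x -6.4 | scene 169 1 x -3.1 | 
top 145 17 x -15.7 | top 153 21 x -11.7 | top 161 18 x -6.9 | top 169 20 x -2.3 | top 177 21 x 2.2 |
```

View pics/s3.png

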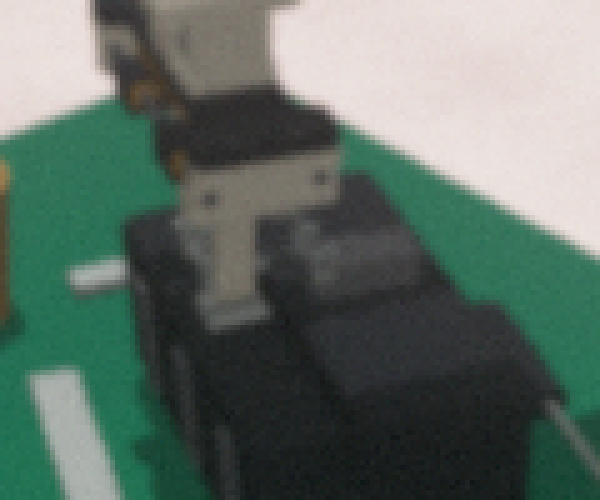

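The finger is at crop (235,250), over the keeper's ledge at (235,310), with the lever leaning towards the keeper. I'll descend, feeling for the ledge.

arm_command(
  plan=[
    [0.11, [-0.1, 0, 0.3], 0],
    [0.11, [-0.1, 0, 0.3], 0],
    [0.11, [0, 0, 0], 0],
  ],
)

```text
clock: 5.65
tcp_pos: [594.2, -38.2, 133.3]
ee_rot: [-3.142, -0.001, -0.371]
force: [2.8, 0.8, 0.8]
width: 42.1
grasp_force: 12.2
```

arm_command(
  plan=[
    [0.11, [-0.05, 0, 0.15], 0],
    [0.11, [0, 0, 0], 0],
  ],
)

```text
clock: 5.9
tcp_pos: [593.7, -38.0, 131.8]
ee_rot: [-3.142, -0.001, -0.371]
force: [3.1, 0.4, 1.7]
width: 42.3
grasp_force: 12.2
```

arm_command(
  plan=[
    [0.11, [-0.1, 0, 0.15], 0],
    [0.11, [0, 0, 0], 0],
  ],
)

```text
clock: 6.15
tcp_pos: [593.0, -37.7, 130.2]
ee_rot: [-3.141, -0.001, -0.371]
force: [4.5, -0.2, 1.2]
width: 42.1
grasp_force: 12.2
```

arm_command(
  plan=[
    [0.11, [0, 0, 0.15], 0],
    [0.11, [0, 0, 0], 0],
  ],
)

```text
clock: 6.4
tcp_pos: [592.3, -37.5, 128.4]
ee_rot: [3.142, 0.001, -0.371]
force: [3.3, 0.2, 1.3]
width: 42.0
grasp_force: 12.1
```

arm_command(
  plan=[
    [0.11, [0, 0, 0.15], 0],
    [0.11, [0, 0, 0], 0],
  ],
)

```text
clock: 6.65
tcp_pos: [591.9, -37.3, 126.8]
ee_rot: [3.141, 0.001, -0.371]
force: [1.2, 0.5, 2.4]
width: 41.5
grasp_force: 12.1
```

```bash
python3 look.py
```

```text
t 6.65 case [ 32.2   0.3 126.8] yawerr -0.0 Fcase [0.9 0.9 2.4] w 41.5 g 12.1

top 145 18 x -15.6 | top 153 20 x -11.3 | top 161 21 x -6.5 | top 169 24 x -1.3 | top 177 10 x 2.5 |
```

arm_command(
  plan=[
    [0.11, [0, 0, 0.15], 0],
    [0.11, [0, 0, 0], 0],
  ],
)

```text
clock: 7.0
tcp_pos: [592.0, -37.4, 125.3]
ee_rot: [3.142, 0.001, -0.371]
force: [-0.2, 1.7, 1.1]
width: 42.1
grasp_force: 12.2
```

arm_command(
  plan=[
    [0.11, [0, 0, 0.15], 0],
    [0.11, [0, 0, 0], 0],
  ],
)

```text
clock: 7.25
tcp_pos: [592.1, -37.4, 123.8]
ee_rot: [3.142, 0.001, -0.371]
force: [-1.7, 1.6, 2.1]
width: 42.0
grasp_force: 12.2
```

```bash
python3 - <<'E'
from h import *
st()
E
```

```text
t 7.25 case [ 32.4   0.3 123.8] yawerr -0.0 Fcase [-2.2  0.9  2.1] w 42.0 g 12.2
```

arm_command(
  plan=[
    [0.11, [-0.1, 0, 0.1], 0],
    [0.11, [0, 0, 0], 0],
  ],
)

```text
clock: 7.5
tcp_pos: [592.0, -37.3, 123.2]
ee_rot: [-3.142, -0.001, -0.371]
force: [1.7, 1.6, 1.9]
width: 41.9
grasp_force: 12.2
```

arm_command(
  plan=[
    [0.11, [0, 0, 0.1], 0],
    [0.11, [0, 0, 0], 0],
  ],
)

```text
clock: 7.75
tcp_pos: [591.9, -37.3, 122.2]
ee_rot: [-3.141, -0.001, -0.371]
force: [1.4, 1.4, 2.2]
width: 41.6
grasp_force: 12.2
```

```bash
python3 look.py; python3 - <<'E'
from h import *
t=cam('top');s=cam('scene');
a=cv2.resize(s['frame'][150:210,225:305],None,fx=7,fy=7,interpolation=3)
cv2.imwrite('pics/s4.png',a[:,:,::-1])
E
```

```text
t 7.75 case [ 32.2   0.3 122.2] yawerr -0.0 Fcase [0.8 1.8 2.2] w 41.6 g 12.2
scene 145 1 x -14.4 | 
top 145 18 x -13.8 | top 153 27 x -9.3 | top 161 22 x -3.5 | top 169 17 x 1.5 | top 177 2 x 3.1 |
```

View pics/s4.png

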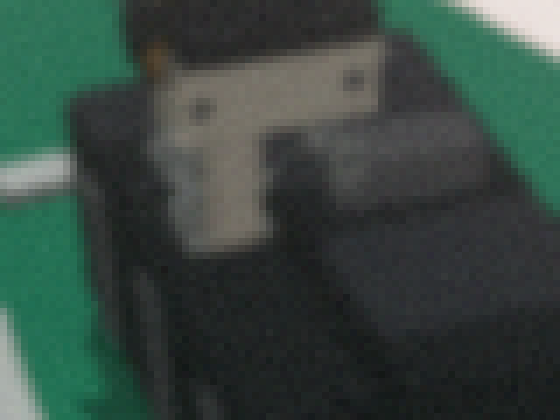

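The finger tip at crop (230,245) sits beside the keeper's ledge, and no contact is felt yet. I'll take two more small feeling steps.

arm_command(
  plan=[
    [0.11, [-0.1, 0, 0.1], 0],
    [0.11, [0, 0, 0], 0],
  ],
)

```text
clock: 8.2
tcp_pos: [591.3, -37.1, 121.2]
ee_rot: [-3.141, -0.001, -0.371]
force: [4.3, 1.0, 0.3]
width: 41.6
grasp_force: 12.2
```

arm_command(
  plan=[
    [0.11, [-0.1, 0, 0.1], 0],
    [0.11, [0, 0, 0], 0],
  ],
)

```text
clock: 8.45
tcp_pos: [590.3, -36.7, 120.2]
ee_rot: [-3.141, -0.001, -0.371]
force: [5.5, 0.3, 0.2]
width: 41.6
grasp_force: 12.1
```

```bash
python3 look.py
```

```text
t 8.45 case [ 30.5   0.3 120.2] yawerr -0.0 Fcase [5.  2.3 0.2] w 41.6 g 12.1
scene 145 1 x -16.5 | 
top 145 20 x -14.2 | top 153 28 x -8.5 | top 161 17 x -3.2 | top 169 14 x 0.2 |
```

```bash
python3 - <<'E'
from h import *
for n in('scene','top'):
    c=cam(n);p=tocase(pts(c).reshape(-1,3))
    k=(abs(abs(p[:,1])-19)<5)&(p[:,0]>-18)&(p[:,0]<50)&(p[:,2]>114)&(p[:,2]<165)
    q=p[k];q=q[q[:,0].argsort()];print(n,q.round(0).astype(int).tolist())
    if n=='top':cv2.imwrite('pics/t4.png',cv2.resize(c['frame'][180:245,300:370],None,fx=8,fy=8,interpolation=3)[:,:,::-1])
E
```

```text
scene [[-18, 15, 126], [-18, 15, 135], [-18, 15, 117], [-17, 16, 139], [-15, 14, 126], [-15, 15, 148], [-15, 15, 135], [-14, 18, 144], [-12, 16, 146], [-11, 20, 154], [-11, 20, 152], [-8, 20, 155], [-7, 22, 150], [-7, 23, 154], [-7, 15, 153], [-6, 19, 152], [-5, 21, 150], [-5, 21, 147], [-4, 15, 153], [-3, 19, 152], [-3, 19, 150], [-2, 22, 146], [-1, 23, 149], [-1, 17, 140], [0, 18, 150], [0, 20, 148], [1, 24, 147], [3, 22, 150], [4, 22, 147], [4, 22, 141], [4, 23, 144], [5, 19, 145], [6, 22, 145], [7, 23, 142], [7, 17, 145], [9, 21, 144], [9, 21, 141], [10, 23, 140], [11, 20, 144], [11, 20, 141], [11, 21, 139], [12, 21, 136], [14, 19, 141], [14, 20, 136], [14, 21, 140], [25, -23, 116], [25, -22, 120], [25, -20, 130], [26, -18, 126], [26, -17, 129], [29, -20, 125], [29, -18, 129], [29, -18, 120], [29, -16, 133], [30, -15, 125], [32, -17, 130], [33, -15, 129], [35, -18, 124], [35, -17, 134], [35, -17, 128], [36, -14, 133], [37, -18, 131], [37, -17, 135], [37, -18, 125], [37, -23, 153], [37, -16, 142], [38, -24, 143], [38, -16, 139], [38, 19, 138], [38, 20, 141], [38, -21, 151], [38, -
[... 342 characters left out ...]
, 136], [43, 19, 139], [43, -16, 134], [43, -17, 127], [43, -16, 130], [43, 19, 130], [44, 22, 137], [44, -21, 137], [44, 22, 135], [45, 23, 129], [45, -21, 128], [45, -19, 135], [46, -14, 135], [46, 21, 131], [47, 22, 138], [48, -18, 136], [49, -15, 135], [50, 24, 137]]
top [[-17, 15, 146], [-15, -15, 146], [-14, -17, 114], [-11, -16, 147], [-11, -18, 154], [-10, -15, 155], [-10, -21, 147], [-9, 15, 152], [-9, -17, 153], [-8, -19, 154], [-7, 16, 152], [-6, -17, 149], [-6, -19, 152], [-4, 16, 144], [-3, -18, 156], [-3, -16, 145], [-2, -21, 147], [-1, -17, 151], [0, -15, 143], [1, -20, 146], [2, -22, 148], [2, 16, 145], [2, -17, 149], [3, -19, 146], [4, 17, 148], [5, -22, 141], [6, -16, 140]]
```

View pics/t4.png

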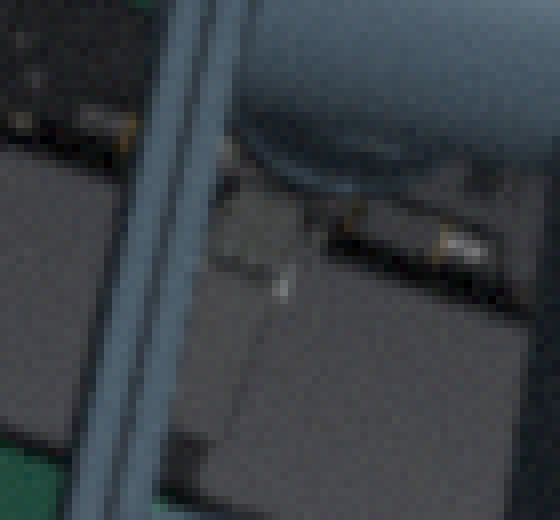

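From the wire points, the loop slopes down about 33°. That puts the bar at about (35,122), resting on the ledge, and the light pinch has slid down the tabs. I'll re-grip higher and firmer, then draw the loop back under the lip.

arm_command(
  plan=[
    [-0.05, [0, 0, 0], 0],
    [-0.05, [0.2, 0, -0.3], 0],
    [-0.05, [0.2, 0, -0.3], 0],
    [0.2, [0, 0, 0], 0],
    [0.2, [0, 0, 0], 0],
    [0.2, [0, 0, 0], 0],
  ],
)

```text
clock: 9.4
tcp_pos: [593.7, -38.0, 126.3]
ee_rot: [-3.142, -0.001, -0.371]
force: [0.6, -0.6, 0.6]
width: 41.7
grasp_force: 30.0
```

arm_command(
  plan=[
    [0.2, [-0.15, 0, 0], 0],
    [0.2, [-0.15, 0, 0], 0],
    [0.2, [0, 0, 0], 0],
  ],
)

```text
clock: 9.78
tcp_pos: [592.5, -37.5, 127.1]
ee_rot: [-3.141, -0.005, -0.371]
force: [4.3, -1.7, 0.9]
width: 41.7
grasp_force: 30.0
```

```bash
cat > look2.py <<'E'
from h import *
st()
p=np.concatenate([tocase(pts(cam(n)).reshape(-1,3)) for n in('scene','top')])
k=(abs(abs(p[:,1])-19)<5)&(p[:,0]>-25)&(p[:,0]<16)&(p[:,2]>128)&(p[:,2]<165)&(p[:,2]>146-.6*(p[:,0]+17));q=p[k]
for lo in range(-24,16,8):
    r=q[(q[:,0]>=lo)&(q[:,0]<lo+8)];
    if len(r):print(lo,len(r),np.median(r,0).round(1))
k=(abs(p[:,1])<10)&(p[:,0]>-75)&(p[:,0]<6)&(p[:,2]>146)&(p[:,2]<196);q=p[k];print('lever n',len(q))
f=np.polyfit(q[:,2],q[:,0],1);print('lever theta~',np.pi/2+np.arctan(f[0]),'x at 180',np.polyval(f,180))
k=(abs(abs(p[:,1])-75)<30)&(p[:,0]>2)&(p[:,0]<30)&(abs(p[:,2]-109)<5);print('lid edge x',np.percentile(p[k][:,0],[0,1,3]).round(1))
E
python3 look2.py
```

```text
t 9.78 case [ 32.8   0.3 127.1] yawerr -0.0 Fcase [ 4.6 -0.   0.9] w 41.7 g 30.0
-24 1 [-17.4  16.5 148.1]
-16 14 [-10.7  14.9 153.8]
-8 22 [ -3.9  16.  150. ]
0 19 [  3.9  16.5 145.3]
8 12 [ 11.1  19.9 140.2]
lever n 79
lever theta~ 2.11794445670475 x at 180 2.6465155048989857
lid edge x [4.9 5.7 6.2]
```

arm_command(
  plan=[
    [0.2, [-0.15, 0, 0], 0],
    [0.2, [-0.15, 0, 0], 0],
    [0.2, [0, 0, 0], 0],
  ],
)

```text
clock: 10.25
tcp_pos: [590.2, -36.6, 127.7]
ee_rot: [-3.141, -0.006, -0.372]
force: [5.5, -2.0, 3.5]
width: 41.9
grasp_force: 30.0
```

arm_command(
  plan=[
    [0.2, [-0.15, 0, 0], 0],
    [0.2, [-0.15, 0, 0], 0],
    [0.2, [0, 0, 0], 0],
  ],
)

```text
clock: 10.62
tcp_pos: [586.8, -35.2, 127.5]
ee_rot: [-3.141, -0.004, -0.371]
force: [3.7, -1.7, 5.3]
width: 41.9
grasp_force: 30.0
```

```bash
python3 look2.py
```

```text
t 10.62 case [ 26.7   0.4 127.5] yawerr -0.0 Fcase [ 4.1 -0.2  5.3] w 41.9 g 30.0
-24 6 [-17.   -0.  154.3]
-16 18 [-12.7  15.9 153.2]
-8 23 [ -4.4  17.2 148.9]
0 11 [  3.8  19.5 144.5]
8 3 [  8.5  20.3 137.4]
lever n 66
lever theta~ 1.8786667522626894 x at 180 -11.719564663972292
lid edge x [5.8 6.4 8. ]
```

arm_command(
  plan=[
    [0.2, [-0.15, 0, 0], 0],
    [0.2, [-0.15, 0, 0], 0],
    [0.2, [0, 0, 0], 0],
  ],
)

```text
clock: 11.1
tcp_pos: [583.1, -33.7, 126.8]
ee_rot: [-3.141, -0.002, -0.371]
force: [4.2, -0.6, 6.3]
width: 41.8
grasp_force: 30.0
```

arm_command(
  plan=[
    [0.2, [-0.1, 0, 0], 0],
    [0.2, [-0.1, 0, 0], 0],
    [0.2, [0, 0, 0], 0],
  ],
)

```text
clock: 11.48
tcp_pos: [582.2, -33.4, 127.0]
ee_rot: [-3.141, -0.004, -0.371]
force: [7.1, -2.2, 4.4]
width: 41.7
grasp_force: 30.0
```

```bash
python3 look2.py
```

```text
t 11.47 case [ 21.7   0.4 127. ] yawerr -0.0 Fcase [7.4 0.5 4.4] w 41.7 g 30.0
-24 17 [-18.5  14.3 157.4]
-16 24 [-12.1  17.  150.5]
-8 15 [ -5.3  16.3 145.7]
0 8 [  2.7  20.2 138.9]
lever n 38
lever theta~ 1.6536857881088016 x at 180 -21.330390161641517
lid edge x [6.7 7.5 8.3]
```

The bar has met the neck: Fx rose to 7 N, and the bar is at about (24,121). I'll release it and go for the lever.

arm_command(
  plan=[
    [-0.3, [0, 0, 0], 0],
    [-0.3, [0, 0, 0], 0],
    [-0.3, [0, 0, -1.0], 0],
    [-0.3, [0, 0, -4.0], 0],
    [-0.3, [0, 0, -4.0], 0],
    [1, [-1.0, 0, 0], 0],
    [1, [-1.2, 0, 0], 0],
    [1, [0, 0, 0], 0],
    [1, [0, 0, 0], 0],
    [1, [0, 0, 0], 0],
  ],
)

```text
clock: 12.82
tcp_pos: [559.9, -24.9, 215.6]
ee_rot: [3.141, 0.001, -0.371]
force: [0.9, 0.2, 0.7]
width: 15.1
grasp_force: 0.0
```

```bash
python3 look2.py; python3 - <<'E'
from h import *
c=cam('scene');cv2.imwrite('pics/s5.png',cv2.resize(c['frame'][130:220,220:320],None,fx=6,fy=6,interpolation=3)[:,:,::-1])
E
```

```text
t 12.82 case [-2.100e+00  2.000e-01  2.156e+02] yawerr -0.0 Fcase [0.7 0.5 0.7] w 15.1 g 0.0
-24 13 [-19.1  16.3 156.2]
-16 18 [-11.9  19.  151.1]
-8 18 [ -4.7   1.8 146.9]
0 15 [  3.6 -15.5 138.8]
8 18 [ 11.8  17.2 132.3]
lever n 52
lever theta~ 1.577126055412435 x at 180 -20.07161766255234
lid edge x [6.  7.2 7.8]
```

View pics/s5.png

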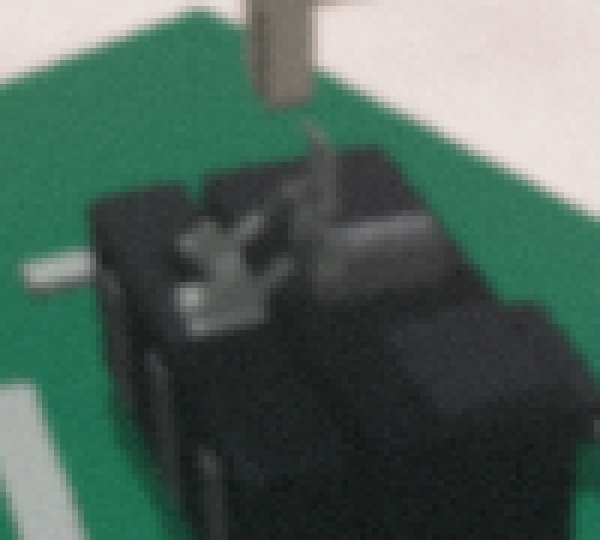

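The loop runs down from the lever to the keeper at crop (225,250) and its bar sits under the lip. The lever is upright at (320,175), with the closed fingers above at (280,100). Next I'll push the lever.

arm_command(
  plan=[
    [1, [0.2, 0, 1.4], 0],
    [1, [0, 0, 1.35], 0],
    [1, [-0.5, 0, 0], 0],
    [1, [-0.5, 0, 0], 0],
    [1, [-0.4, 0, 0.05], 0],
    [1, [-0.4, 0, 0.05], 0],
    [1, [-0.4, 0, 0.05], 0],
    [1, [0, 0, 0], 0],
  ],
)

```text
clock: 13.98
tcp_pos: [540.8, -17.4, 187.3]
ee_rot: [3.142, 0.0, -0.371]
force: [1.4, -0.7, -0.4]
width: 0.5
grasp_force: 0.3
```

```bash
python3 look2.py
```

```text
t 13.97 case [-22.6   0.3 187.3] yawerr -0.0 Fcase [ 1.5 -0.2 -0.4] w 0.5 g 0.3
-24 14 [-20.5  18.9 153.4]
-16 20 [-12.2   0.9 147.9]
-8 15 [ -3.9  15.8 142.5]
0 16 [  3.9  -0.4 137.6]
8 24 [ 12.9  17.9 134.7]
lever n 58
lever theta~ 1.7472272733935303 x at 180 -23.773005579508023
lid edge x [2.6 4.3 5.4]
```

arm_command(
  plan=[
    [1, [-0.4, 0, 0.13], 0],
    [1, [-0.4, 0, 0.17], 0],
    [1, [-0.4, 0, 0.2], 0],
    [1, [-0.36, 0, 0.25], 0],
    [1, [-0.36, 0, 0.26], 0],
    [1, [0, 0, 0], 0],
  ],
)

```text
clock: 14.82
tcp_pos: [523.8, -10.8, 176.8]
ee_rot: [-3.142, -0.001, -0.371]
force: [4.9, -3.2, -3.5]
width: -0.0
grasp_force: 2.7
```

```bash
python3 look2.py
```

```text
t 14.82 case [-40.9   0.3 176.8] yawerr -0.0 Fcase [ 5.7 -1.2 -3.5] w -0.0 g 2.7
-24 4 [-19.8   2.1 148.4]
-16 9 [-12. -15. 144.]
-8 7 [ -4.   15.4 139.8]
0 11 [  4.9 -15.  136. ]
8 32 [ 12.7   1.7 136.9]
lever n 77
lever theta~ 1.5340574487419165 x at 180 -38.50694579511774
lid edge x [2.5 3.2 4.1]
```

arm_command(
  plan=[
    [1, [-0.3, 0, 0.3], 0],
    [1, [-0.3, 0, 0.35], 0],
    [1, [-0.25, 0, 0.38], 0],
    [1, [-0.2, 0, 0.38], 0],
    [1, [0, 0, 0], 0],
  ],
)

```text
clock: 15.55
tcp_pos: [514.5, -7.2, 163.0]
ee_rot: [-3.141, -0.002, -0.371]
force: [6.2, -1.7, -2.4]
width: 0.6
grasp_force: 3.0
```

```bash
python3 look2.py
```

```text
t 15.55 case [-50.8   0.3 163. ] yawerr -0.0 Fcase [ 6.4  0.7 -2.4] w 0.6 g 3.0
-8 2 [ -2.3   0.4 137.8]
0 5 [  5.5 -18.  134.4]
8 37 [ 11.9  18.  139. ]
lever n 72
lever theta~ 1.6462420729612182 x at 180 -44.645131874294194
lid edge x [2.2 2.8 3.6]
```

```bash
cat > look3.py <<'E'
from h import *
st()
for n in('scene','top'):
    p=tocase(pts(cam(n)).reshape(-1,3))
    k=(abs(p[:,1])<10)&(p[:,0]>-85)&(p[:,0]<-15)&(p[:,2]>133)&(p[:,2]<185);q=p[k];q=q[q[:,0].argsort()]
    print(n,q.round(0).astype(int).tolist())
E
python3 look3.py
```

```text
t 15.65 case [-50.9   0.3 163. ] yawerr -0.0 Fcase [ 6.1 -0.  -2.4] w 0.6 g 3.0
scene [[-74, 8, 134], [-74, 1, 134], [-73, -5, 133], [-72, -10, 134], [-72, 5, 133], [-69, -1, 134], [-68, 0, 161], [-66, 5, 162], [-66, -7, 134], [-66, 0, 135], [-65, 9, 155], [-64, 9, 161], [-64, -3, 134], [-63, 7, 154], [-63, 7, 133], [-62, 7, 157], [-62, 2, 133], [-61, 10, 153], [-61, -4, 133], [-60, -9, 134], [-60, 6, 133], [-60, 6, 154], [-60, 6, 157], [-60, 1, 133], [-59, 9, 153], [-59, -5, 134], [-58, 5, 154], [-57, 7, 153], [-57, 1, 134], [-56, 9, 160], [-55, 5, 155], [-55, 6, 152], [-54, -1, 134], [-54, 7, 135], [-54, -1, 152], [-54, 8, 151], [-53, 4, 133], [-53, 4, 152], [-52, -2, 133], [-51, -1, 152], [-51, 0, 150], [-51, 9, 134], [-51, 9, 152], [-51, 9, 146], [-49, -2, 149], [-49, 0, 135], [-48, 8, 152], [-48, 10, 150], [-47, 4, 150], [-47, -2, 149], [-46, 5, 157], [-46, 6, 133], [-46, -1, 148], [-46, 8, 149], [-45, 7, 185], [-45, 3, 173], [-45, -5, 149], [-45, 3, 162], [-44, 4, 180], [-44, -4, 179], [-44, -3, 173], [-44, 4, 157], [-44, -3, 165], [-44, -3, 168], [-44, -3, 177], [-44, 5, 166],
[... 167 characters left out ...]
48], [-43, -8, 174], [-43, 6, 179], [-43, -1, 184], [-43, 0, 163], [-43, 0, 157], [-43, -7, 148], [-42, 9, 163], [-42, 3, 148], [-41, -2, 148], [-40, -8, 145], [-40, -7, 148], [-40, 1, 147], [-38, 7, 147], [-37, -6, 147], [-36, 2, 148], [-35, -10, 148], [-35, -1, 146], [-34, 8, 148], [-34, 9, 146], [-34, -5, 148], [-33, -4, 145], [-33, 4, 147], [-33, -3, 143], [-32, 6, 145], [-32, -9, 143], [-32, 0, 142], [-31, -6, 141], [-29, -2, 138], [-29, -1, 142], [-29, -9, 144], [-29, 7, 143], [-29, -8, 141], [-28, -6, 139], [-28, -4, 134], [-21, -10, 139], [-20, 1, 139], [-19, -2, 140], [-18, 0, 139], [-18, -8, 137], [-18, -7, 135], [-17, -7, 141], [-17, 2, 137], [-16, -9, 140], [-15, -9, 134]]
top []
```

arm_command(
  plan=[
    [1, [-0.15, 0, 0.4], 0],
    [1, [-0.15, 0, 0.4], 0],
    [1, [-0.08, 0, 0.3], 0],
    [1, [0, 0, 0.2], 0],
    [1, [0, 0, 0], 0],
  ],
)

```text
clock: 16.38
tcp_pos: [510.9, -5.7, 149.9]
ee_rot: [-3.141, -0.002, -0.371]
force: [5.6, -2.5, -1.9]
width: 0.6
grasp_force: 3.2
```

```bash
python3 - <<'E'
from h import *
st()
E
```

```text
t 16.38 case [-54.8   0.3 149.9] yawerr -0.0 Fcase [ 6.1 -0.3 -1.9] w 0.6 g 3.2
```

arm_command(
  plan=[
    [1, [0, 0, 0.2], 0],
    [1, [0, 0, 0.15], 0],
    [1, [0, 0, 0], 0],
  ],
)

```text
clock: 16.75
tcp_pos: [510.6, -5.6, 146.3]
ee_rot: [-3.141, -0.001, -0.371]
force: [6.0, -1.4, -1.8]
width: 0.7
grasp_force: 2.9
```

arm_command(
  plan=[
    [1, [0, 0, 0.1], 0],
    [1, [0, 0, 0], 0],
  ],
)

```text
clock: 17.0
tcp_pos: [510.6, -5.6, 145.3]
ee_rot: [-3.141, -0.001, -0.371]
force: [5.6, -1.9, -1.6]
width: 0.4
grasp_force: 2.8
```

arm_command(
  plan=[
    [1, [0, 0, 0.1], 0],
    [1, [0, 0, 0], 0],
  ],
)

```text
clock: 17.25
tcp_pos: [510.5, -5.6, 144.3]
ee_rot: [-3.142, -0.001, -0.371]
force: [5.8, -2.8, -1.7]
width: 0.3
grasp_force: 2.9
```

```bash
python3 look3.py
```

```text
t 17.25 case [-55.2   0.3 144.3] yawerr -0.0 Fcase [ 6.4 -0.5 -1.7] w 0.3 g 2.9
scene [[-73, 2, 140], [-71, 8, 141], [-71, 8, 138], [-70, 3, 138], [-67, 10, 137], [-66, 6, 138], [-64, 10, 134], [-64, 4, 137], [-62, 8, 134], [-62, 10, 138], [-60, 6, 139], [-56, 9, 138], [-54, 8, 139], [-53, 4, 137], [-51, 9, 134], [-50, -4, 163], [-50, -4, 166], [-49, -3, 176], [-49, -2, 182], [-49, -9, 160], [-49, -2, 170], [-49, 6, 168], [-49, -1, 135], [-49, -1, 173], [-49, -1, 141], [-49, -1, 179], [-49, 7, 139], [-49, -1, 162], [-49, -8, 143], [-49, -8, 173], [-48, 7, 154], [-48, -8, 170], [-48, -8, 179], [-48, 7, 145], [-48, 7, 151], [-48, -7, 153], [-48, -7, 182], [-48, -7, 150], [-48, 8, 149], [-48, 8, 137], [-48, 1, 145], [-48, 1, 148], [-48, -7, 168], [-48, 1, 151], [-48, -6, 141], [-48, 1, 160], [-48, -6, 135], [-48, -6, 159], [-48, -6, 177], [-48, 2, 157], [-48, -5, 138], [-48, -5, 157], [-48, -5, 166], [-47, 9, 182], [-47, 10, 162], [-47, -5, 148], [-47, 3, 140], [-47, 10, 180], [-47, 3, 156], [-46, 0, 136], [-44, -4, 140], [-44, -3, 138], [-42, 2, 138], [-42, -5, 137], [-39, 9, 139], [-39, -5, 140], [-37, 8, 142], [-37, 1, 141], [-37, -7, 140], [-35, 5, 138], [-35, -9, 142], [-35, 7, 142], [-34, -8, 137], [-34, -7, 140], [-34, 0, 141], [-33, 3, 140], [-33, 4, 138], [-33, -3, 137], [-30, 4, 138], [-30, -3, 137], [-29, -8, 138], [-29, 1, 137], [-27, -3, 135], [-27, -2, 139], [-25, -6, 134], [-21, -10, 138], [-20, 2, 140], [-19, -4, 139], [-18, -9, 140], [-18, 0, 139], [-17, -6, 139], [-17, 3, 138], [-16, 6, 133], [-15, -1, 135]]
top []
```

arm_command(
  plan=[
    [1, [0, 0, 0.1], 0],
    [1, [0, 0, 0], 0],
  ],
)

```text
clock: 17.6
tcp_pos: [510.5, -5.6, 144.2]
ee_rot: [-3.141, -0.002, -0.371]
force: [3.6, -1.2, 4.9]
width: 0.4
grasp_force: 6.0
```

arm_command(
  plan=[
    [1, [0, 0, 0.1], 0],
    [1, [0, 0, 0], 0],
  ],
)

```text
clock: 17.85
tcp_pos: [510.6, -5.6, 144.1]
ee_rot: [-3.142, -0.002, -0.371]
force: [0.2, -1.5, 11.5]
width: 0.4
grasp_force: 9.4
```

arm_command(
  plan=[
    [1, [0, 0, 0.1], 0],
    [1, [0, 0, 0], 0],
  ],
)

```text
clock: 18.1
tcp_pos: [510.6, -5.6, 144.0]
ee_rot: [-3.142, -0.003, -0.371]
force: [-2.4, -1.0, 17.6]
width: 0.4
grasp_force: 12.7
```

```bash
python3 - <<'E'
from h import *
st()
E
```

```text
t 18.1 case [-55.1   0.4 144. ] yawerr -0.0 Fcase [-1.9 -1.8 17.6] w 0.4 g 12.7
```

Hard stop felt: 17 N with no further travel, so the lever is home. I'll back off upward and verify.

arm_command(
  plan=[
    [1, [0.1, 0, -0.5], 0],
    [1, [0, 0, -3.0], 0],
    [1, [0, 0, -5.0], 0],
    [1, [0, 0, -5.0], 0],
    [1, [-5, 0, 0], 0],
    [1, [-5, 0, 0], 0],
    [1, [-5, 0, 0], 0],
    [1, [0, 0, 0], 0],
  ],
)

```text
clock: 19.1
tcp_pos: [367.3, 50.1, 275.8]
ee_rot: [3.141, 0.003, -0.37]
force: [0.3, 0.2, 0.6]
width: 0.2
grasp_force: 0.0
```

```bash
python3 - <<'E'
from h import *
st()
c=cam('scene');cv2.imwrite('pics/s6.png',cv2.resize(c['frame'][120:250,210:350],None,fx=4.2,fy=4.2,interpolation=3)[:,:,::-1])
p=tocase(pts(c).reshape(-1,3))
k=(abs(p[:,1])<9)&(p[:,0]>-76)&(p[:,0]<-24)&(p[:,2]>130)&(p[:,2]<200)
print('lever',k.sum(),np.polyfit(p[k][:,0],p[k][:,2],1).round(3),p[k][:,2].max())
k=(abs(abs(p[:,1])-19)<5)&(p[:,0]>-5)&(p[:,0]<30)&(p[:,2]>118)&(p[:,2]<170);q=p[k];print(np.polyfit(q[:,0],q[:,2],1))
for y in(-75,75):
    k=(abs(p[:,1]-y)<30)&(abs(p[:,0])<70)&(abs(p[:,2]-109)<5);x=np.sort(p[k][:,0]);i=np.diff(x).argmax();print(y,'gap',x[i].round(1),x[i+1].round(1),'far',x[-1].round(1))
E
```

```text
t 19.1 case [-208.9    0.3  275.8] yawerr 0.1 Fcase [0.2 0.4 0.6] w 0.2 g 0.0
lever 68 [-1.2000e-02  1.3675e+02] 141.5639977602209
[  0.18828991 132.97628797]
-75 gap -0.4 3.1 far 52.0
75 gap -0.2 3.0 far 51.8
```

View pics/s6.png

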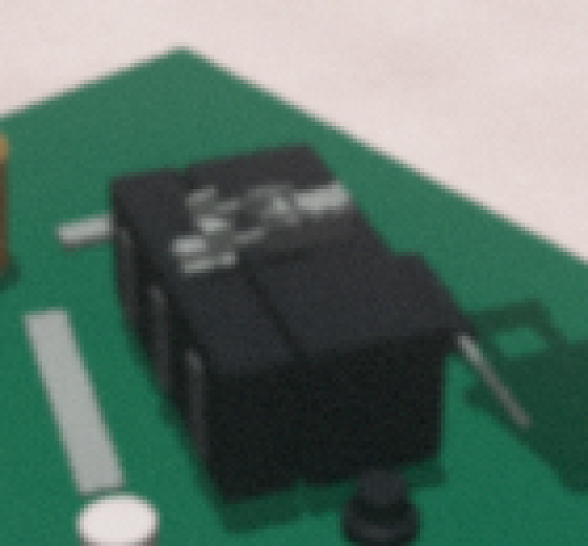

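The lever lies flat at (310,200), the loop is hooked on the keeper at (205,240), and the seam has closed to a thin line. I'll do a quick numeric check of the seam from the top view, then hand in.

```bash
python3 - <<'E'
from h import *
s0=tocase(np.load('s0.npz')['W']).reshape(-1,3);t0=tocase(np.load('t0.npz')['W']).reshape(-1,3)
for n,p in(('s0',s0),('t0',t0),('s',tocase(pts(cam('scene')).reshape(-1,3))),('t',tocase(pts(cam('top')).reshape(-1,3)))):
    for y in(-75,75):
        k=(abs(p[:,1]-y)<35)&(p[:,0]>-6)&(p[:,0]<70)&(abs(p[:,2]-109)<5);x=p[k][:,0]
        k2=(abs(p[:,1]-y)<35)&(abs(p[:,0]-3)<2.5)&(abs(p[:,2]-109)<6)
        if len(x):print(n,y,'far',np.percentile(x,[97,99]).round(1),'n in 0.5..5.5',k2.sum())
E
```

```text
s0 -75 far [54.1 55.1] n in 0.5..5.5 0
s0 75 far [54.2 55. ] n in 0.5..5.5 0
t0 -75 far [52.5 53.7] n in 0.5..5.5 1
t0 75 far [52.7 54.8] n in 0.5..5.5 1
s -75 far [50.7 50.8] n in 0.5..5.5 4
s 75 far [50.4 51.2] n in 0.5..5.5 12
t -75 far [48.7 49.8] n in 0.5..5.5 49
t 75 far [48.4 49.4] n in 0.5..5.5 48
```

The lid's far edge has moved in about 4 to 5 mm and now sits at about 50, so the lid is shut.

```bash
python3 -c "
from cell import ctrl
print(ctrl.finish_job())"
```

```text
the job is handed in; nothing more can be done
None
```

The loop is hooked under the keeper, the lever is fully home and the lid is drawn shut; the job is handed in at about 19 s, with the robot clear and the other things on the table not touched.

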